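Hang a bangle and raise the display bar level

ROBOT

A 7-joint arm with a two-finger parallel gripper is mounted at the origin on the work surface. World frame = base frame: x ahead of the robot, y to its left, z up, the work surface at z = 0. Lengths are in m, angles in rad, forces in N, time in s.
With the tool pointing down it reaches from about 0.4 to 0.85 m from the base axis. Payload 4.4 kg.
Tool frame: the origin (TCP) lies midway between the tips of the shut fingers; the grasp point (between the pads) lies 19 mm behind it (r.tcp_to_grasp is the distance from the TCP to the grasp point, in m); z points along the fingers, y is the line along which they close (so a half turn about z gives the same grasp; the last joint's range is limited). The gripper opens to 94 mm and grips with 3 to 60 N. Pads are 16 mm wide; open, the fingers measure 119 mm over their backs; the gripper's body (75 mm by 177 mm) begins 78 mm behind the grasp point.
Start: joints at [-1.277, 0.628, 0.038, 1.517, -0.027, 0.996, -0.02], TCP at [0.229, 0.608, 0.205] pointing down, gripper open.
Joint ranges: [-3.06, 3.06], [-0.37, 2.12], [-1.25, 1.32], [0.18, 2.47], [-1.1, 4.24], [0.23, 1.98], [-2.94, 2.94]. Speed limits (rad/s): [2.57, 2.57, 3.14, 3.14, 3.14, 3.14, 3.14].

INTERFACE

Orientations are given as a unit quaternion [w, x, y, z].
In Python, from station import r, imaging, ticket, finder gives the robot as it stands.
- The arm moves only by the tool carry_out, never from a script. Its argument "motion" is one flat list of numbers, 5 for each row, row after row: the opening, from 0 (shut) to 1 (fully open), then the shift along the tool's x, y, z in units of 60 mm (1.0 is 60 mm), then the turn about the tool's z in units of 6 degrees (1.0 is 6 degrees). In form: [hand, tx, ty, tz, roll, hand, tx, ty, tz, roll, ...]. A call has 1 to 10 rows; each row shifts and turns the commanded pose from where the row before left it, along the tool's axes as they then stand; what a row does not reach is not made up. A row lasts 1/8 s, in which the tool goes at most 62.5 mm and 10.7 degrees, less where a joint would pass 70% of its speed; a pose out of reach is approached as far as the arm can. A call is refused whole if a number of a shift passes 1 or a number of a turn 1, either way. A call with a gripper value outside its range is refused whole. The fingers move at their own pace and stop on an object; "squeeze" is the grip in N (left out, the last holds). Time passes only in rows, so rows that do not move let the fingers close. It gives the time, the measured TCP pose, the force, the opening and the grip force at its end, in the units of the state.
- r.sense(): the state, without advancing time (a new reading comes with each control period).
- imaging.get_image(name): name is "scene" or "top"; returns the picture (420x560x3 uint8, red, green, blue); there is no depth.
- imaging.camera_model(name): a dict with "K" (3x3 intrinsics, pixels), "R" (3x3) and "t" (3): a world point X has camera coordinates R X + t. Camera axes: x right, y down, z forward; pixel columns grow to the right and rows downward; lengths in m; the calibration is good to about 2 mm. A picture is of the moment at which its call begins. camera_model takes no time and is no camera call.
- ticket.job_done(): hands the job in; it is judged then, once.
Trained networks look in the newest picture that a camera, given by its name, has taken for a name from the list of things; names that differ only in an ending like _2 or _b are one class to them, and where a whole thing is asked for, a point or a joint stands for the part that bears it (a point fixed in the world has none). Each returns a list of dicts, best first, with "score" (0 to 1); they miss things now and then, are a little off and sometimes report something else, mostly with a low value. They report only what shows in the picture. A call takes as long as a camera call. They do not tell look-alikes from the thing itself.
- finder.boxes_of(camera, target): "position" ([column, row] in pixels, amid what is visible of it).
- finder.trace(camera, target): "pixels" (420x560 bool, what is visible of it) and "position" ([column, row] in pixels, amid what is visible of it).
The state is a dict: "clock": time; "joint_pos": joint angles; "qvel": joint speeds; "effort": joint torques, N m; "position": TCP position; "orientation": TCP orientation; "ft_force": force on the tool from outside, world axes, zero at the start; "torque": the same for the moment, N m; "opening": finger opening in m; "finger_force": force on a finger pad.
Only numpy, scipy, OpenCV 4.12 (cv2) and the standard library are available. Lean on these libraries where they do the work, as an engineer would, in place of code of your own. Each camera call takes 0.05 s, during which the arm holds its last target. There are 200 camera calls.

TASK

At the jewellery stall, take the larger of the two bangles from the slotted wooden rack, hang it on the bar of the lower display stand, on either side of the post, and let go of it. Then draw that bar straight up in its socket, without dragging, tipping or lifting the stand's foot, until it is level with the bar of the taller stand beside it. The stand's clamp screw is loose, so finish while still holding the bar at that height, ready for me to tighten the screw; leave the other stand, the smaller bangle, the pliers and the tin alone.

Things in the scene. Friction and masses are not known exactly. Their poses are not given: they have to be found in the camera images.
- bangle_centre (a point): Centre of the larger bangle, a rigid metal ring: outer diameter 78 mm, inner 62 mm (8 mm thick), 14 mm wide along its axis, 70 g. Its own y is the ring's axis (level at the start), z up. It starts on edge in a slot of the rack, its lowest 20 mm in the slot, its top 39 mm above this point. Hung on the bar, its centre lies 20 mm below the bar's centre line.
- small_bangle_centre (a point): Centre of the smaller bangle (outer diameter 56 mm, 12 mm wide), on edge in the rack's other slot, 64 mm from the larger one along their common axis; which slot holds which varies. To be left there.
- rack: Fixed slotted rack of light wood, 60 mm along its x, 130 mm along its y, 30 mm high, origin at the centre of its underside. Two slots run along its x, 32 mm either side of the middle in y, each 16 mm wide, floor 10 mm above the table. It may stand on either side of the lower stand.
- bar_middle (a point): Middle of the lower stand's wooden bar (diameter 22 mm, length 190 mm along its y, plain ends), on its centre line and straight over the vertical steel post that carries it (diameter 14 mm, z up; bar and post 0.2 kg). At the start the post stands on the bottom of its socket, this point is 138 mm above the table and the bar's underside 19 mm above the socket. Lift needed: 25 to 55 mm.
- socket_mouth (a point): Centre of the lower stand's socket mouth, 108 mm above the table: steel tube 26 mm square, bore 90 mm deep, on a wooden foot 120 x 110 x 18 mm, loose on the table (1 kg). The post has 1 mm play: it turns freely, leans 1 degree, drops if let go, and pulled skew or off its middle may jam and drag the foot. x points to the clamp screw, 17 mm proud of the tube, 16 mm below the mouth.
- other_bar_middle (a point): Middle of the taller stand's bar, on its centre line (y along the bar, z up). This stand is made like the lower one but fixed, and has two bangles on its bar already. Its height, 163 to 193 mm above the table, is the height to match. It stands on the other side of the lower stand from the rack.
- pliers_joint (a point): Joint of a pair of small pliers with red handles, 130 mm long, lying flat on the table. To be left alone.
- tin_centre (a point): Centre of a round flat aluminium tin, 73 mm in diameter and 22 mm high, on the table. To be left alone.
There are look-alikes about, which are no part of the job. What is shaped like the part that bears socket_mouth but pink, red or turquoise is not meant.

How it is judged:
By the outcome, as a careful person would: the job done as asked, in the order asked, and still so for the second after the job is handed in, while the arm keeps its last pose, push and grip.
It also fails if it takes over 58 s, if anything falls off the work surface, if the arm or the gripper's body presses on something with over 40 N, if the wrist force passes 120 N, or if a joint passes its speed limit or range.

## Working session

There is one attempt and no reset: what is moved stays moved. The work goes in short steps, Python scripts to look and compute and a tool call to move; the robot and the scene stay as the last step left them, time stands still between calls to the robot, and variables do not carry over. Pictures are saved under pics/ and viewed, at most 10 in all, crops included, and the job is handed in when it is done.

Besides the shell and the picture viewer there is one more tool, called after "Emit:" as a command line: name --argument value ..., lists and objects as JSON in quotes. carry_out: Moves the arm, as the interface text tells. Its arguments: {"type":"object","properties":{"motion":{"type":"array"},"squeeze":{"type":"number"}},"required":["motion"]}

```bash
mkdir -p pics
python3 - <<'E'
from station import r, imaging, ticket, finder
import cv2,numpy as np
for n in("scene","top"):
    im=imaging.get_image(n); cv2.imwrite(f"pics/{n}0.png",cv2.resize(im[:,:,::-1],(800,600),interpolation=cv2.INTER_CUBIC))
    m=imaging.camera_model(n); print(n,np.round(m["K"],1).tolist(),np.round(m["R"],3).tolist(),np.round(m["t"],3).tolist())
    for t in["bangle_centre","small_bangle_centre","rack","bar_middle","socket_mouth","other_bar_middle"]:
        print(t,[(np.round(d["position"],1).tolist(),round(d["score"],2)) for d in finder.boxes_of(n,t)])
s=r.sense();print(s)
E
```

```text
scene [[388.0, 0.0, 290.0], [0.0, 388.0, 212.4], [0.0, 0.0, 1.0]] [[0.588, 0.809, -0.022], [0.52, -0.399, -0.755], [-0.619, 0.432, -0.655]] [-0.338, -0.192, 1.237]
bangle_centre [([108.8, 304.6], 0.92)]
small_bangle_centre [([137.5, 286.7], 0.84)]
rack []
bar_middle [([252.4, 208.5], 0.7)]
socket_mouth [([171.0, 384.8], 0.89), ([294.8, 193.7], 0.85), ([256.1, 247.5], 0.59), ([200.0, 213.7], 0.57)]
other_bar_middle [([380.1, 142.7], 0.84)]
top [[544.0, 0.0, 273.2], [0.0, 544.0, 223.8], [0.0, 0.0, 1.0]] [[0.023, -0.999, -0.022], [-0.989, -0.02, -0.145], [0.144, 0.025, -0.989]] [0.0, 0.578, 1.135]
bangle_centre [([456.6, 265.4], 0.91)]
small_bangle_centre [([424.9, 272.8], 0.56), ([301.2, 253.5], 0.28)]
rack [([434.3, 270.0], 0.6)]
bar_middle [([300.5, 251.5], 0.74)]
socket_mouth [([430.7, 175.0], 0.94), ([214.5, 306.5], 0.85), ([298.9, 262.2], 0.76), ([318.4, 341.2], 0.63)]
other_bar_middle [([112.3, 237.0], 0.92)]
{'clock': 0.7, 'joint_pos': array([-1.27680147,  0.628373  ,  0.03848602,  1.51740673, -0.02699188,
        0.99626079, -0.01996723]), 'qvel': array([ 5.28239825e-04,  1.24473957e-03, -4.33651264e-04,  9.22024664e-05,
        7.38300366e-04, -2.28266516e-03,  1.31619421e-03]), 'effort': array([-4.10212824e-04, -5.49447155e+01,  1.14272855e+00, -1.86914635e+01,
       -5.23462705e-02,  1.55630009e-02,  1.84507104e-05]), 'position': array([0.22883127, 0.60841829, 0.20549352]), 'orientation': array([-1.36064168e-05,  1.78917182e-01,  9.83864137e-01,  3.76460681e-05]), 'ft_force': array([ 0.33717989, -0.02807118, -0.19343695]), 'torque': array([-0.04792116,  0.00089901, -0.04044218]), 'finger_force': 0.0, 'opening': 0.09393523828455291}
```

View pics/scene0.png

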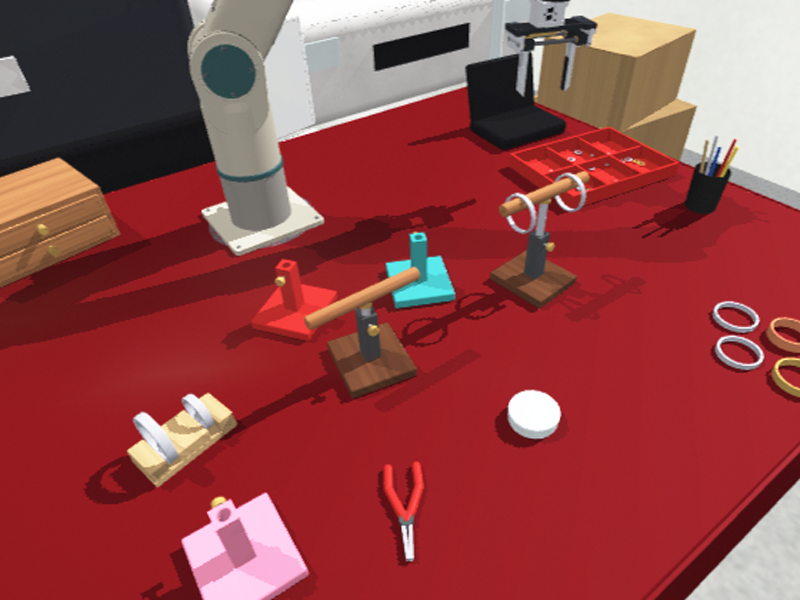

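View pics/top0.png

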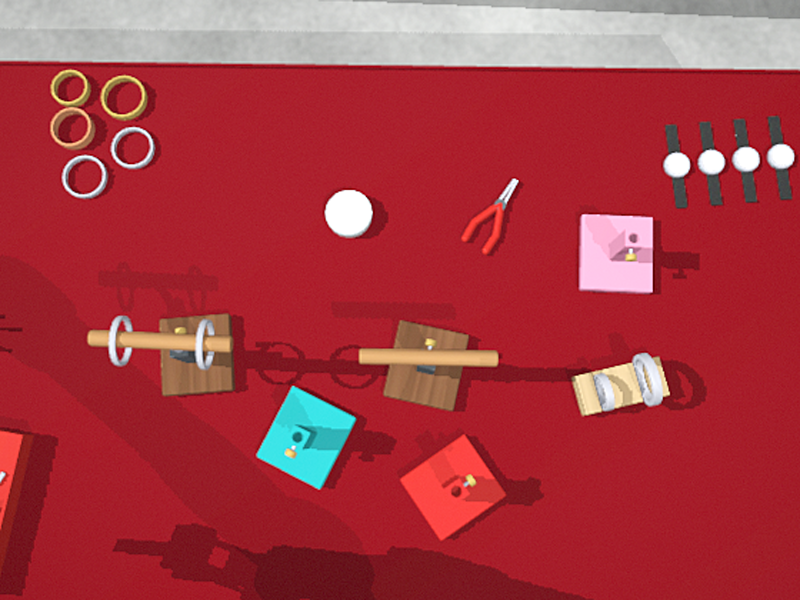

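The scene picture shows the rack at about (180,440) with the larger bangle at its left end (155,437), the wooden lower stand's bar at (365,298), and the taller stand's bar at (545,195). The top picture has the same items: larger bangle (648,380), lower bar (428,357), taller bar (160,341).

Look-alikes (top picture):
- **Stands:** pink (617,253), teal (305,437) and red (453,487). All rejected by colour; the wooden one (428,365) is meant.
- **Bangles:** the smaller one (605,390), two on the taller bar (120,340) and (205,343), and loose ones around (100,130). The one meant is the big ring in the rack at (648,380).

Next I fit models to the traced masks.

```bash
cat > h.py <<'E'
import cv2,numpy as np
from scipy.optimize import minimize
from station import r, imaging, ticket, finder
S=3
CM={n:imaging.camera_model(n) for n in("scene","top")}
def proj(n,P):
    m=CM[n];c=P@np.asarray(m["R"]).T+np.asarray(m["t"]);p=c@np.asarray(m["K"]).T;return p[:,:2]/p[:,2:]
def render(n,pieces):
    im=np.zeros((420*S,560*S),np.uint8)
    for P in pieces:
        h=cv2.convexHull(np.round(((proj(n,P)+.5)*S-.5)*16).astype(np.int32)); cv2.fillConvexPoly(im,h,1,shift=4)
    return im
A=np.linspace(0,2*np.pi,25)
def axes(yaw): return np.array([[np.cos(yaw),np.sin(yaw),0],[-np.sin(yaw),np.cos(yaw),0],[0,0,1.]])  # rows x,y,z
def bar(x,y,z,yaw,post=True):
    a=axes(yaw);c=np.array([x,y,z]);
    B=np.array([[.011*np.cos(t),s*.095,.011*np.sin(t)] for t in A for s in(-1,1)])@a+c
    if not post:return [B]
    Q=np.array([[x+.007*np.cos(t),y+.007*np.sin(t),h] for t in A for h in(.108,z)]);return [B,Q]
def ring(x,y,z,yaw,ro=.039,w=.007,ri=.031,zmin=.03):
    a=axes(yaw);out=[];T=np.linspace(0,2*np.pi,73)
    for t,u in zip(T[:-1],T[1:]):
        P=np.array([[q*np.cos(v),s,q*np.sin(v)] for v in(t,u) for q in(ri,ro) for s in(-w,w)])@a+np.array([x,y,z])
        if P[:,2].mean()>zmin: out.append(P)
    return out
def masks(t,near=None):
    o={}
    for n in("scene","top"):
        imaging.get_image(n)
        L=finder.trace(n,t)
        if near is not None: L=sorted(L,key=lambda d:np.hypot(*(np.array(d["position"])-near[n])))
        if L:o[n]=cv2.resize(L[0]["pixels"].astype(np.uint8),None,fx=S,fy=S,interpolation=cv2.INTER_NEAREST)
    return o
def iou(M,f,p):
    return [float((M[n]&(q:=render(n,f(*p)))).sum()/(M[n]|q).sum()) for n in M]
def fit(M,f,p0,step):
    best=None
    for k in range(2):
        p0=np.array(p0);sim=np.vstack([p0]+[p0+np.eye(len(p0))[i]*step[i]*(1 if k==0 else -.5) for i in range(len(p0))])
        R=minimize(lambda p:-sum(iou(M,f,p)),p0,method="Nelder-Mead",options=dict(initial_simplex=sim,maxiter=150,xatol=1e-4,fatol=1e-4));p0=R.x
    return p0,iou(M,f,p0)
def ray(n,uv):
    m=CM[n];R=np.asarray(m["R"]);return -R.T@np.asarray(m["t"]),R.T@np.linalg.solve(np.asarray(m["K"]),[uv[0],uv[1],1])
def onz(n,uv,z): c,d=ray(n,uv);return c+d*(z-c[2])/d[2]
E
python3 - <<'E'
from h import *
M={k:masks(k) for k in("bangle_centre","bar_middle","other_bar_middle")}
np.save("M.npy",M,allow_pickle=True)
ov=cv2.resize(imaging.get_image("top")[:,:,::-1],(800,600)); 
for k,z in(("bangle_centre",.06),("bar_middle",.138),("other_bar_middle",.178)):
    for n in M[k]:
        c=np.argwhere(M[k][n]).mean(0)[::-1]/S; print(k,n,np.round(onz(n,c,z),3),M[k][n].sum()/S/S)
    if "top" in M[k]: m=cv2.resize(M[k]["top"],(800,600),interpolation=0)>0; ov[m]=ov[m]//2+np.array([0,127,0],np.uint8)
g=onz("top",np.argwhere(M["bar_middle"]["top"]).mean(0)[::-1]/S,.138)
for f,nm in((lambda x,y,w:bar(x,y,.138,w),"post z fixed"),):
    print(nm,fit(M["bar_middle"],f,[g[0],g[1],0.],[.01,.01,.1]))
print("free z",fit(M["bar_middle"],bar,[g[0],g[1],.138,0],[.01,.01,.01,.1]))
g=onz("top",np.argwhere(M["other_bar_middle"]["top"]).mean(0)[::-1]/S,.178)
print("other",fit(M["other_bar_middle"],bar,[g[0],g[1],.178,0],[.01,.01,.01,.1]))
g=onz("top",np.argwhere(M["bangle_centre"]["top"]).mean(0)[::-1]/S,.06)
print("bangle",fit(M["bangle_centre"],lambda x,y,w:ring(x,y,.049,w),[g[0],g[1],0.2],[.01,.01,.1]))
s=imaging.get_image("scene");
a=ov[270:450];b=cv2.resize(s[230:350,70:230,::-1],(640,420)); 
for k in M:
    if "scene" in M[k]: pass
c=np.zeros((600,800,3),np.uint8);c[:180]=a;c[180:,:640]=cv2.resize(b,(640,420));cv2.imwrite("pics/ov.png",c)
E
```

```text
bangle_centre scene [ 0.509 -0.369  0.06 ] 502.0
bangle_centre top [ 0.496 -0.368  0.06 ] 548.0
bar_middle scene [ 0.517 -0.053  0.138] 1027.0
bar_middle top [ 0.513 -0.044  0.138] 1078.0
other_bar_middle scene [0.527 0.302 0.178] 987.0
other_bar_middle top [0.523 0.316 0.178] 1570.0
post z fixed (array([ 0.51389872, -0.04437243,  0.00333723]), [0.9083549558899844, 0.9435111504077022])
free z (array([ 0.51387478, -0.04400015,  0.1375119 ,  0.00187992]), [0.9103871773522065, 0.9460364352535696])
other (array([ 0.52347846,  0.3111553 ,  0.186547  , -0.02181545]), [0.6988066321681276, 0.6942366026289181])
bangle (array([ 0.497747  , -0.3699977 ,  0.21963061]), [0.8210008554319932, 0.5790368271954675])
```

View pics/ov.png

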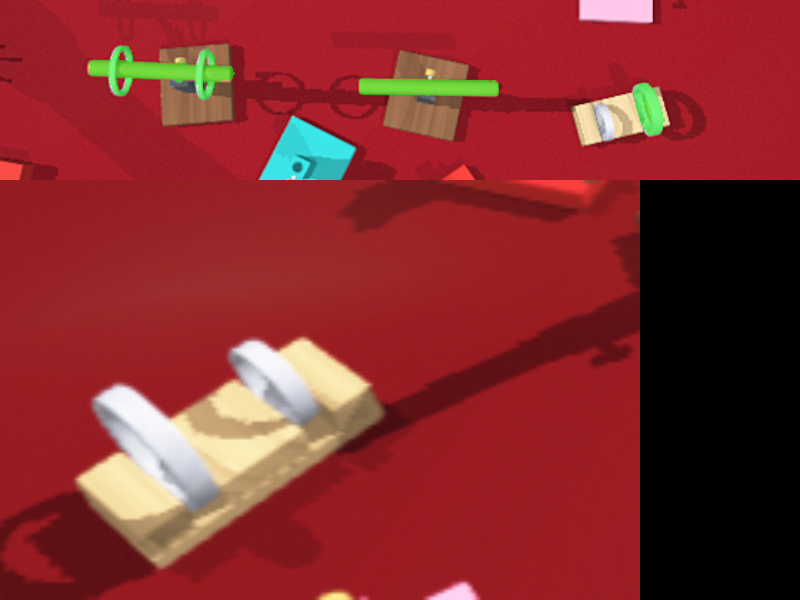

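The overlay shows the masks sit on the right objects: lower bar, taller bar with its bangles included, and the larger bangle at the rack's outer slot. The crop confirms that one is the bigger ring. I'll refine the bangle and the tall bar with colour masks.

```bash
cat >> h.py <<'E'
def cut(m,S=S): return cv2.resize(m.astype(np.uint8),None,fx=S,fy=S,interpolation=cv2.INTER_NEAREST)
def hsv(n): return cv2.cvtColor(imaging.get_image(n),cv2.COLOR_RGB2HSV)
E
python3 - <<'E'
from h import *
M=np.load("M.npy",allow_pickle=True).item()
H={n:hsv(n) for n in CM}
W={};O={};L={}
for n in CM:
    h,s,v=[H[n][:,:,i] for i in range(3)]
    d=lambda m,k:cv2.dilate(m[1::S,1::S],np.ones((k,k)))>0
    W[n]=cut((s<70)&(v>90)&d(M["bangle_centre"][n],7))
    q=(h>8)&(h<25)&(s>80)&(v>60)
    O[n]=cut(q&d(M["other_bar_middle"][n],5)); L[n]=cut(q&d(M["bar_middle"][n],5))
    print(n,W[n].sum()/9,O[n].sum()/9,L[n].sum()/9)
f=lambda x,y,w:ring(x,y,.049,w)
p,i=fit(W,f,[.498,-.37,.15],[.01,.01,.1]);print("ring white",p,i)
for n in CM:
    p1,i1=fit({n:W[n]},f,p,[.005,.005,.05]);print(n,p1,i1)
b=lambda *a:bar(*a,post=False)
for nm,X,p0 in(("low",L,[.514,-.044,.138,0]),("tall",O,[.523,.311,.18,-.02])):
    p,i=fit(X,b,p0,[.006,.006,.006,.05]);print(nm,p,i)
# rack by wood colour in top
q=((H["top"][:,:,0]>12)&(H["top"][:,:,0]<30)&(H["top"][:,:,1]<150)&(H["top"][:,:,2]>120)).astype(np.uint8);q[:,:395]=0;q[:230]=0;q[310:]=0;q[:,480:]=0
R=cv2.minAreaRect(np.argwhere(q)[:,::-1].astype(np.float32));P=np.array([onz("top",x,.03)[:2] for x in cv2.boxPoints(R)]);print(P.mean(0),P)
ims=[]
for n,(c0,r0) in{"scene":(70,240),"top":(390,215)}.items():
    im=cv2.resize(imaging.get_image(n)[r0:r0+100,c0:c0+100,::-1],(400,400),interpolation=2)
    for X,col in((cut(np.zeros((420,560)))|render(n,f(*fit(W,f,[.498,-.37,.15],[.01,.01,.1])[0])),(0,255,0)),):
        m=cv2.resize(X[r0*S:(r0+100)*S,c0*S:(c0+100)*S],(400,400),interpolation=0)
        cs,_=cv2.findContours(m,cv2.RETR_LIST,cv2.CHAIN_APPROX_NONE);cv2.drawContours(im,cs,-1,col,1)
    ims.append(im)
cv2.imwrite("pics/ring.png",np.hstack(ims))
print(r.sense()["clock"])
E
```

```text
scene 545.0 509.0 857.0
top 530.0 1271.0 1280.0
ring white [ 0.49717243 -0.36921788  0.24060641] [0.7603128054740957, 0.6444489058422004]
scene [ 0.49929041 -0.369677    0.23429719] [0.7830394293639786]
top [ 0.49653536 -0.36820108  0.25586852] [0.6731318905675786]
low [ 0.51361388 -0.04232805  0.13679572  0.00368045] [0.8591517091574254, 0.8481966932236785]
tall [ 0.52304844  0.31461163  0.18663623 -0.01998416] [0.7433568785738311, 0.72396515840592]
[ 0.48684812 -0.3346335 ] [[ 0.49915345 -0.26120058]
 [ 0.53420695 -0.39492149]
 [ 0.47436627 -0.40756523]
 [ 0.43966583 -0.27484669]]
1.6
```

View pics/ring.png

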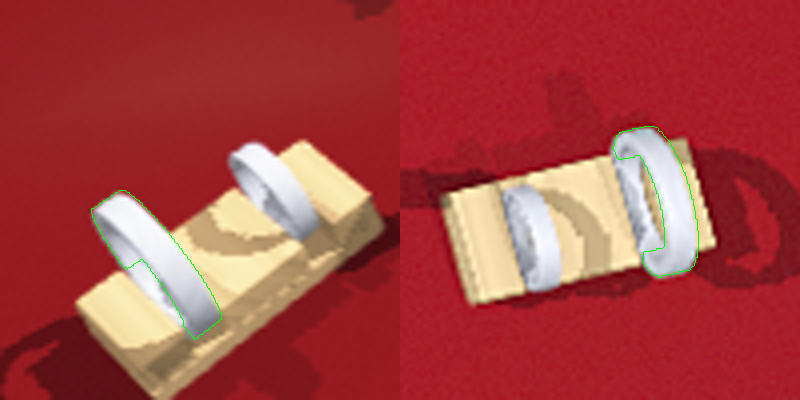

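The green model outline matches the real ring in both views: the left pane is the scene, ring around (155,265), and the right pane is the top, ring around (655,200). That gives a bangle centre of (0.497, -0.369, 0.049) with yaw 0.245. The rack fit agrees: 60 x 136 mm, with its slot at (0.495, -0.366). The lower bar is at (0.514, -0.043) with yaw about 0, and the tall bar is about 0.187 high. I'll start moving, raising and turning first.

```bash
cat >> h.py <<'E'
from scipy.spatial.transform import Rotation as Ro
def pose(s=None):
    s=s or r.sense();q=s["orientation"];return s["position"],Ro.from_quat([q[1],q[2],q[3],q[0]]).as_matrix()
def go(*wps):
    "wps: (x,y,z,w) w=yaw of tool y from world y; prints shift in tool units (frame after the turn) and roll"
    p,R=pose();w0=np.arctan2(-R[0,1],R[1,1]);print("tcp",np.round(p,4),"w",round(w0,4),"tilt",np.round(R[:2,2],4),"j7",round(r.sense()["joint_pos"][6],2))
    for x,y,z,w in wps:
        d=(w0-w+np.pi/2)%np.pi-np.pi/2; wf=w0-d; c,s_=np.cos(wf),np.sin(wf)
        ty=np.array([-s_,c,0]);tz=np.array([0,0,-1.]);tx=np.cross(ty,tz);D=np.array([x,y,z])-p
        print("roll",round(np.degrees(d)/6,3),"shift",np.round([D@tx/.06,D@ty/.06,D@tz/.06],3),"len",round(np.linalg.norm(D)/.06,2));p=np.array([x,y,z]);w0=wf
E
python3 -c "
from h import *
go((.45,.1,.28,.245),(.497,-.369,.15,.245))"
```

```text
tcp [0.2289 0.6084 0.2055] w -0.3599 tilt [-0.  0.] j7 -0.02
roll -5.776 shift [-1.52  -9.114 -1.242] len 9.32
roll 0.0 shift [ 1.136 -7.773  2.167] len 8.15
```

Emit:
carry_out --motion '[0.5,0,0,-0.2,-0.95,0.5,0,0,-0.2,-0.95,0.5,0,0,-0.2,-0.95,0.5,0,0,-0.2,-0.95,0.5,0,0,-0.2,-0.95,0.5,0,0,-0.2,-0.95,0.5,0,0,0,0]' --squeeze 20

```text
clock: 2.48
position: [0.2291, 0.6089, 0.2784]
orientation: [0.0, -0.118, 0.993, 0.001]
ft_force: [-0.1, -0.2, -0.6]
opening: 0.0469
finger_force: 0.0
```

```bash
python3 -c "
from h import *
go((.45,.1,.28,.245),(.497,-.369,.15,.245))"
```

```text
tcp [0.2291 0.6089 0.2784] w 0.2358 tilt [0.0004 0.002 ] j7 0.49
roll -0.088 shift [-1.514 -9.122 -0.027] len 9.25
roll 0.0 shift [ 1.136 -7.773  2.167] len 8.15
```

Emit:
carry_out --motion '[0.5,-0.15,-0.91,0,-0.09,0.5,-0.15,-0.91,0,0,0.5,-0.15,-0.91,0,0,0.5,-0.15,-0.91,0,0,0.5,-0.15,-0.91,0,0,0.5,-0.15,-0.91,0,0,0.5,-0.15,-0.91,0,0,0.5,-0.15,-0.91,0,0,0.5,-0.15,-0.91,0,0,0.5,-0.15,-0.91,0,0]'

```text
clock: 3.72
position: [0.4492, 0.0989, 0.2772]
orientation: [0.0, -0.122, 0.993, 0.0]
ft_force: [0.7, 0.1, 0.3]
opening: 0.0472
finger_force: 0.0
```

```bash
python3 -c "
from h import *
go((.497,-.369,.14,.245))"
```

```text
tcp [0.4492 0.0989 0.2772] w 0.2444 tilt [-0.      0.0002] j7 1.55
roll -0.006 shift [ 1.118 -7.759  2.287] len 8.17
```

Emit:
carry_out --motion '[0.5,0.12,-0.86,0,0,0.5,0.12,-0.86,0,0,0.5,0.12,-0.86,0,0,0.5,0.12,-0.86,0,0,0.5,0.12,-0.86,0.2,0,0.5,0.12,-0.86,0.4,0,0.5,0.12,-0.86,0.4,0,0.5,0.12,-0.86,0.4,0,0.5,0.12,-0.86,0.4,0,0.5,0.03,0,0.4,0]'

```text
clock: 4.97
position: [0.496, -0.3714, 0.1438]
orientation: [-0.001, -0.119, 0.993, -0.002]
ft_force: [-0.8, 1.0, 1.0]
opening: 0.047
finger_force: 0.0
```

Run:
```python
from h import *
go((.497,-.369,.080,.245))
# tall bar refit with ring pixels as don't-care
M=np.load("M.npy",allow_pickle=True).item()["other_bar_middle"];M2=np.load("M.npy",allow_pickle=True).item()["bar_middle"]
ig={}
for n in CM:
    h,s,v=cv2.split(hsv(n)); ig[n]=cut(cv2.dilate(((s<70)&(v>90)).astype(np.uint8),np.ones((3,3))))
def cost(p,X,fixpost=True):
    t=0
    for n in X:
        k=1-ig[n];a=X[n]*k;q=render(n,bar(*p))*k;t-=(a&q).sum()/(a|q).sum()
    return t
for nm,X,p0 in(("low",M2,[.514,-.044,.138,0]),("tall",M,[.523,.313,.186,-.02])):
    p0=np.array(p0)
    for k in(1,-.5):
        R=minimize(cost,p0,args=(X,),method="Nelder-Mead",options=dict(initial_simplex=np.vstack([p0]+[p0+k*d for d in np.diag([.006,.006,.006,.05])]),maxiter=150));p0=R.x
    print(nm,p0,-R.fun/2)
```

```text
tcp [ 0.496  -0.3714  0.1438] w 0.2381 tilt [-0.0008 -0.0034] j7 2.51
roll -0.066 shift [-0.026  0.035  1.063] len 1.06
low [ 0.51382821 -0.04398103  0.13770723  0.00170502] 0.9436325124989666
tall [ 0.52362487  0.31249008  0.18657335 -0.0188957 ] 0.9052682962114954
```

Emit:
carry_out --motion '[0.5,-0.02,0.03,0.3,-0.06,0.5,0,0,0.3,0,0.5,0,0,0.3,0,0.5,0,0,0.18,0,0.5,0,0,0,0,0.5,0,0,0,0]'

```text
clock: 5.82
position: [0.4987, -0.3643, 0.0811]
orientation: [0.0, -0.126, 0.992, -0.0]
ft_force: [-1.7, -0.0, 0.6]
opening: 0.0474
finger_force: 0.0
```

Run:
```python
from h import *
go((.497,-.369,.079,.245))
ims=[]
for n,(c0,r0) in{"scene":(70,220),"top":(380,200)}.items():
    ims.append(cv2.resize(imaging.get_image(n)[r0:r0+120,c0:c0+120,::-1],(400,400),interpolation=2))
cv2.imwrite("pics/g1.png",np.hstack(ims))
```

```text
tcp [ 0.4987 -0.3643  0.0811] w 0.2526 tilt [ 0.0007 -0.0005] j7 2.52
roll 0.073 shift [ 0.046 -0.07   0.035] len 0.09
```

View pics/g1.png

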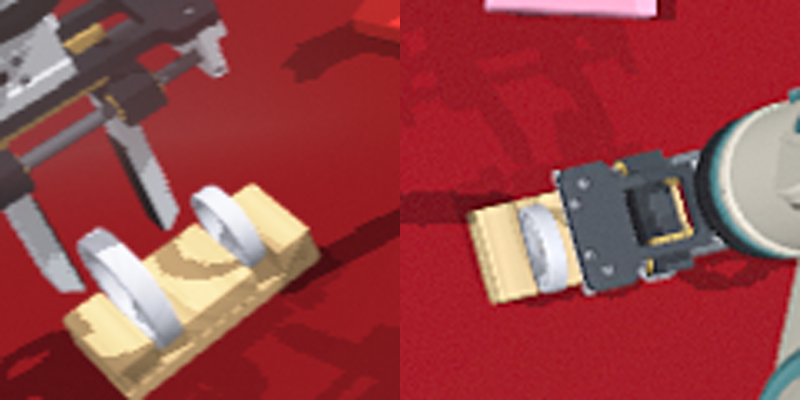

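The picture shows the fingers straddling the larger bangle: tips at (80,285) and (165,225), ring top at (105,235). They sit slightly toward +y, so I'll correct that and close.

Emit:
carry_out --motion '[0.5,0.045,-0.07,0.04,0.07,0.5,0,0,0,0,0.3,0,0,0,0,0.2,0,0,0,0,0.1,0,0,0,0,0,0,0,0,0,0,0,0,0,0,0,0,0,0,0]' --squeeze 20

```text
clock: 6.92
position: [0.4968, -0.3686, 0.0783]
orientation: [0.0, -0.122, 0.992, 0.0]
ft_force: [0.0, -0.1, 0.8]
opening: 0.0137
finger_force: 20.0
```

Run:
```python
from h import *
go((.497,-.369,.079,.245))
s=r.sense();print(s["opening"],s["finger_force"],s["ft_force"])
```

```text
tcp [ 0.4968 -0.3686  0.0783] w 0.2455 tilt [0. 0.] j7 2.52
roll 0.004 shift [-0.002 -0.007 -0.012] len 0.01
0.013693182946717185 19.99993115197867 [ 0.01657283 -0.09911772  0.78572966]
```

Emit:
carry_out --motion '[0,0,0,-0.15,0,0,0,0,-0.4,0,0,0,0,-0.5,0,0,0,0,-0.5,0,0,0,0,0,0.6,0,0,0,0,0.6,0,0,0,0,0.6,0,0,0,0,0.53,0,0,0,0,0]'

```text
clock: 8.05
position: [0.4968, -0.3686, 0.1717]
orientation: [0.0, -0.001, 1.0, -0.0]
ft_force: [-0.3, 0.2, -0.3]
opening: 0.0132
finger_force: 20.0
```

Run:
```python
from h import *
go((.514,-.20,.167,.002))
s=r.sense();print(s["opening"],s["finger_force"],s["ft_force"])
```

```text
tcp [ 0.4968 -0.3686  0.1717] w 0.0022 tilt [ 0.0002 -0.0003] j7 2.31
roll 0.002 shift [-0.292  2.81   0.079] len 2.83
0.01324827713166553 20.00009872019291 [-0.29114234  0.23745408 -0.30950737]
```

Emit:
carry_out --motion '[0,-0.06,0.4,0,0,0,-0.06,0.6,0,0,0,-0.06,0.6,0,0,0,-0.06,0.6,0.08,0,0,-0.05,0.5,0,0,0,0,0.11,0,0,0,0,0,0,0,0,0,0,0,0]'

```text
clock: 9.05
position: [0.5137, -0.202, 0.1667]
orientation: [0.0, 0.0, 1.0, -0.001]
ft_force: [-0.9, -1.0, -0.2]
opening: 0.0133
finger_force: 20.0
```

Run:
```python
from h import *
go((.514,-.20,.167,.002),(.514,-.089,.167,.002))
s=r.sense();print(s["opening"],s["finger_force"],s["ft_force"])
ims=[]
for n,(c0,r0) in{"scene":(130,150),"top":(280,180)}.items():
    ims.append(cv2.resize(imaging.get_image(n)[r0:r0+160,c0:c0+160,::-1],(400,400),interpolation=2))
cv2.imwrite("pics/s1.png",np.hstack(ims))
```

```text
tcp [ 0.5137 -0.202   0.1667] w -0.0005 tilt [ 0.0003 -0.0012] j7 2.05
roll -0.024 shift [-0.005  0.033 -0.006] len 0.03
roll 0.0 shift [-0.004  1.85   0.   ] len 1.85
0.013302987281267458 19.99981004744768 [-0.89103651 -0.96422722 -0.18627082]
```

View pics/s1.png

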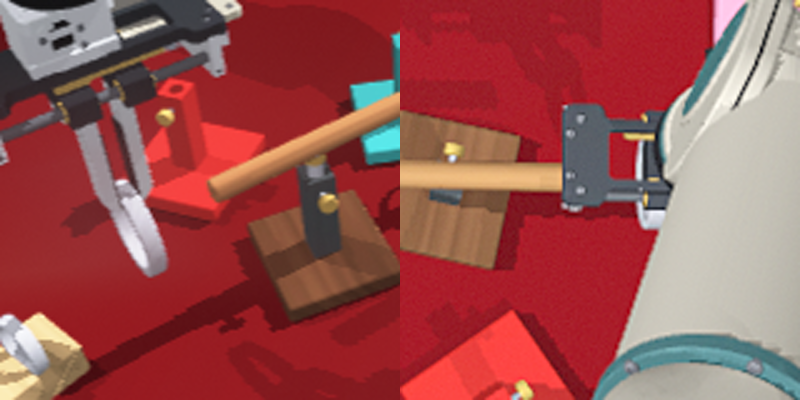

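The scene pane shows the ring hanging under the fingers at (140,230), with the bar end at (215,190). I'll check the ring centre numerically.

Run:
```python
from h import *
m=finder.trace("scene","bangle_centre") if imaging.get_image("scene") is not None else 0
print([(np.round(d["position"]),round(d["score"],2)) for d in m])
h,s,v=cv2.split(hsv("scene"));q=((s<70)&(v>90)).astype(np.uint8)
c=proj("scene",np.array([[.514,-.202,.137]]))[0];print("expected",c)
k=np.zeros_like(q);k[int(c[1])-30:int(c[1])+35,int(c[0])-30:int(c[0])+30]=1;k[:int(c[1])-14]=0
W=cut(q*k);K=cut(k)
f=lambda x,z:-((W&(R:=render("scene",ring(x,-.202,z,0,zmin=0))&K)).sum()/(W|R).sum())
g=[(f(x,z),x,z) for x in np.arange(.49,.54,.004) for z in np.arange(.12,.156,.004)];print(sorted(g)[:4], f(.514,.137))
```

```text
[(array([184., 243.]), 0.59)]
expected [184.48326584 240.11912309]
[(np.float64(-0.9063749211024617), np.float64(0.51), np.float64(0.136)), (np.float64(-0.8903760356915232), np.float64(0.51), np.float64(0.14)), (np.float64(-0.8883575883575884), np.float64(0.514), np.float64(0.14)), (np.float64(-0.8881619300756491), np.float64(0.514), np.float64(0.136))] -0.8964307819269651
```

Ring is where expected. Slide onto the bar.

Emit:
carry_out --motion '[0,0,0.2,0,0,0,0,0.3,0,0,0,0,0.3,0,0,0,0,0.3,0,0,0,0,0.3,0,0,0,0,0.25,0,0,0,0,0.2,0,0,0,0,0,0,0,0,0,0,0,0]'

```text
clock: 10.42
position: [0.5138, -0.0897, 0.1665]
orientation: [0.0, -0.0, 1.0, -0.0]
ft_force: [-0.4, -0.1, -1.4]
opening: 0.0135
finger_force: 20.0
```

Run:
```python
from h import *
go((.514,-.091,.1515,.002))
s=r.sense();print(s["opening"],s["finger_force"],s["ft_force"])
```

```text
tcp [ 0.5138 -0.0897  0.1665] w 0.0008 tilt [ 0.0001 -0.0006] j7 1.86
roll -0.012 shift [-0.004 -0.021  0.25 ] len 0.25
0.013547925358971044 19.999885498546064 [-0.40984599 -0.1220758  -1.41444329]
```

Emit:
carry_out --motion '[0,0,0,0.1,0,0,0,0,0.1,0,0,0,0,0.04,0,0,0,0,0,0,0.1,0,0,0,0,0.25,0,0,0,0,0.3,0,0,0,0,0.3,0,0,0,0,0.3,0,0,0,0]'

```text
clock: 11.55
position: [0.5138, -0.089, 0.1521]
orientation: [0.0, -0.001, 1.0, 0.0]
ft_force: [-0.5, -0.6, 0.4]
opening: 0.0281
finger_force: 0.0
```

Emit:
carry_out --motion '[0.3,0,0,-0.3,0,0.3,0,0,-0.6,0,0.3,0,0,-0.9,0,0.3,0,0,-0.4,0,0.3,0,0,0,0]'

```text
clock: 12.18
position: [0.5149, -0.0892, 0.2857]
orientation: [0.002, -0.001, 1.0, -0.0]
ft_force: [-0.1, 0.2, -1.2]
opening: 0.0281
finger_force: 0.0
```

Run:
```python
from h import *
go((.514,-.044,.25,-np.pi/2),(.514,-.044,.119,-np.pi/2))
ims=[]
for n,(c0,r0) in{"scene":(170,150),"top":(220,180)}.items():
    ims.append(cv2.resize(imaging.get_image(n)[r0:r0+160,c0:c0+160,::-1],(400,400),interpolation=2))
cv2.imwrite("pics/s2.png",np.hstack(ims))
```

```text
tcp [ 0.5149 -0.0892  0.2857] w 0.0015 tilt [ 0.0042 -0.0003] j7 1.81
roll -14.986 shift [-0.754  0.015  0.596] len 0.96
roll 0.0 shift [0.    0.    2.183] len 2.18
```

View pics/s2.png

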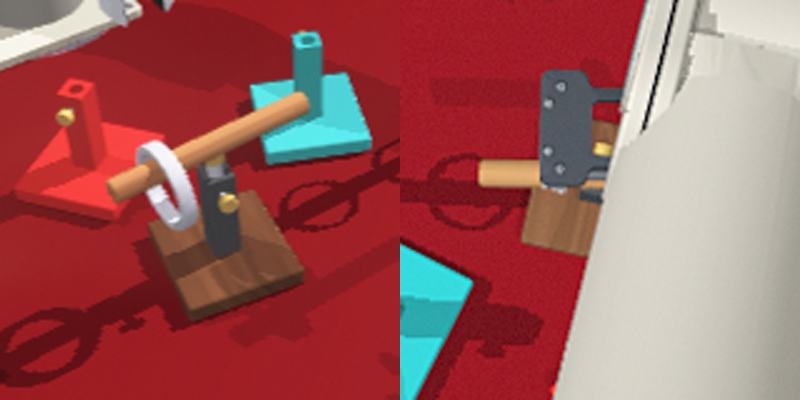

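The ring hangs on the bar, on the rack side, at (165,185) in the scene pane; the post is at (215,165). Next I turn the gripper 90°, re-measure the bar, and go over its middle.

Emit:
carry_out --motion '[0.6,0,0,0,1,0.6,0,0,0,1,0.6,0,0,0,1,0.6,0,0,0,1,0.6,0,0,0,1,0.6,0,0,0,1,0.6,0,0,0,1,0.6,0,0,0,1,0.6,0,0,0,1,0.6,0,0,0,1]'

```text
clock: 13.52
position: [0.5127, -0.0888, 0.2822]
orientation: [-0.002, 0.501, 0.865, -0.001]
ft_force: [0.9, -0.9, 0.3]
opening: 0.0563
finger_force: 0.0
```

Emit:
carry_out --motion '[0.6,0,0,0,1,0.6,0,0,0,1,0.6,0,0,0,1,0.6,0,0,0,1,0.6,0,0,0,1,0.6,0,0,0,0,0.6,0,0,0,0]'

```text
clock: 14.4
position: [0.5133, -0.0889, 0.2832]
orientation: [-0.001, 0.706, 0.708, -0.001]
ft_force: [0.7, 0.6, 0.5]
opening: 0.0564
finger_force: 0.0
```

```bash
cat >> h.py <<'E'
def lowfit(cams=("scene",),p0=(.514,-.044,.138,0.),fz=True):
    M={};ig={}
    for n in cams:
        h,s,v=cv2.split(hsv(n)); L=finder.trace(n,"bar_middle")
        ig[n]=cut(cv2.dilate(((s<70)&(v>90)).astype(np.uint8),np.ones((3,3))))
        L=sorted(L,key=lambda d:np.hypot(*(np.array(d["position"])-proj(n,np.array([p0[:3]]))[0])))
        M[n]=cut(L[0]["pixels"])
    full=(lambda p:[p[0],p[1],p0[2],p[2]]) if fz else (lambda p:p)
    def cost(p):
        t=0
        for n in M:
            k=1-ig[n];a=M[n]*k;q=render(n,bar(*full(p)))*k;t-=(a&q).sum()/(a|q).sum()
        return t
    p=np.array([p0[0],p0[1],p0[3]] if fz else p0);st=np.diag([.005,.005,.04] if fz else [.005,.005,.005,.04])
    for k in(1,-.5):
        R=minimize(cost,p,method="Nelder-Mead",options=dict(initial_simplex=np.vstack([p]+[p+k*d for d in st]),maxiter=150));p=R.x
    return p,-R.fun/len(cams)
E
python3 - <<'E'
from h import *
print(lowfit())
go((.514,-.044,.20,-np.pi/2),(.514,-.044,.119,-np.pi/2))
E
```

```text
(array([ 5.15445420e-01, -4.35809778e-02,  1.84163286e-04]), np.float64(0.909338580293628))
tcp [ 0.5135 -0.089   0.2836] w -1.5683 tilt [-0.0008  0.0001] j7 0.44
roll 0.024 shift [0.75  0.008 1.394] len 1.58
roll 0.0 shift [0.   0.   1.35] len 1.35
```

Emit:
carry_out --motion '[0.5,0.25,0.01,0.4,0.03,0.5,0.25,0,0.5,0,0.5,0.25,0,0.5,0,0.5,0,0,0,0,0.5,0,0,0,0]' --squeeze 3

```text
clock: 15.12
position: [0.5151, -0.0451, 0.2011]
orientation: [0.001, 0.708, 0.706, 0.0]
ft_force: [0.3, -0.0, 0.2]
opening: 0.0472
finger_force: 0.0
```

Run:
```python
from h import *
go((.5142,-.044,.1195,-np.pi/2))
print(r.sense()["ft_force"])
```

```text
tcp [ 0.5151 -0.0451  0.2011] w -1.5729 tilt [ 0.0016 -0.0007] j7 0.43
roll -0.02 shift [ 0.018 -0.015  1.359] len 1.36
[ 0.26496898 -0.02604925  0.19853878]
```

Emit:
carry_out --motion '[0.5,0.01,-0.01,0.35,0,0.5,0,0,0.4,0,0.5,0,0,0.35,0,0.5,0,0,0.25,0,0.5,0,0,0,0,0.5,0,0,0,0,0.5,0,0,0,0]'

```text
clock: 16.0
position: [0.5144, -0.0435, 0.1199]
orientation: [0.001, 0.708, 0.707, 0.001]
ft_force: [-0.3, 0.5, 0.5]
opening: 0.047
finger_force: 0.0
```

Run:
```python
from h import *
go((.5142,-.044,.1195,-np.pi/2))
print(r.sense()["ft_force"])
c=imaging.get_image("scene")[130:310,150:390,::-1]
a=cv2.resize(c,(800,600),interpolation=2)
cv2.imwrite("pics/s3.png",a)
```

```text
tcp [ 0.5144 -0.0435  0.1199] w -1.5724 tilt [0.0015 0.    ] j7 0.51
roll -0.015 shift [-0.008 -0.004  0.006] len 0.01
[-0.26965023  0.547377    0.45082799]
```

View pics/s3.png

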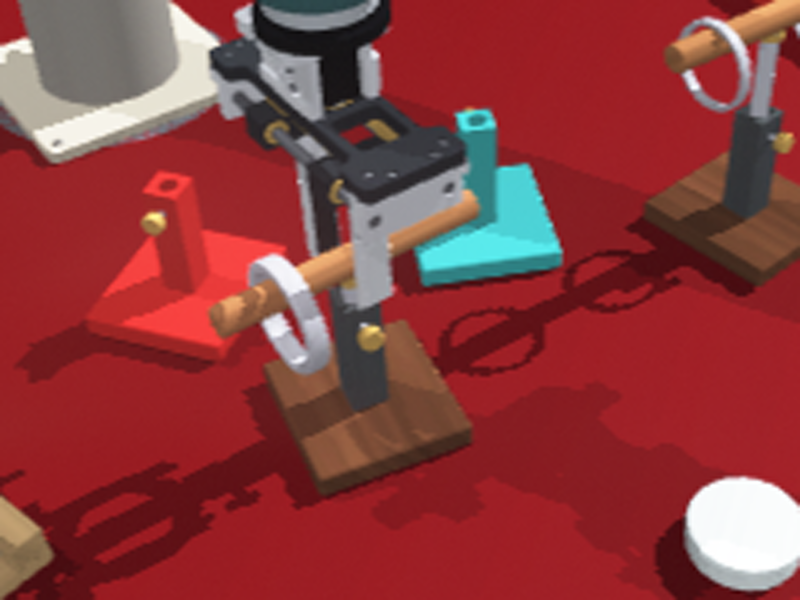

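The fingers straddle the bar at its middle, at (372,250), right over the tube at (362,345). I'll close gently.

Emit:
carry_out --motion '[0.4,0,0,0,0,0.33,0,0,0,0,0.29,0,0,0,0,0.27,0,0,0,0,0.25,0,0,0,0,0.22,0,0,0,0,0.2,0,0,0,0,0.15,0,0,0,0,0.1,0,0,0,0]' --squeeze 3

```text
clock: 17.18
position: [0.5142, -0.0434, 0.1191]
orientation: [0.0, 0.708, 0.707, 0.0]
ft_force: [1.8, 1.4, -1.4]
opening: 0.0218
finger_force: 3.0
```

Run:
```python
from h import *
s=r.sense();print(s["opening"],s["finger_force"],s["ft_force"],s["torque"]);go((.5142,-.044,.119,-np.pi/2))
print(lowfit())
```

```text
0.021844433414081335 3.0001691356301308 [ 1.7765157   1.42665745 -1.38423447] [ 0.09112771 -0.44976027 -0.02080063]
tcp [ 0.5142 -0.0434  0.1191] w -1.5723 tilt [ 0.0007 -0.    ] j7 0.51
roll -0.014 shift [-0.011 -0.     0.002] len 0.01
(array([ 0.51306478, -0.04383284,  0.01369346]), np.float64(0.9460220005116398))
```

Emit:
carry_out --motion '[0.1,0,0.005,0,0,0,0,0,0,0,0,0,0,0,0,0,0,0,-0.03,0,0,0,0,-0.05,0,0,0,0,-0.05,0,0,0,0,-0.05,0,0,0,0,0,0,0,0,0,0,0]' --squeeze 40

```text
clock: 18.4
position: [0.5139, -0.0435, 0.1301]
orientation: [-0.0, 0.708, 0.706, 0.0]
ft_force: [2.5, 0.1, -1.6]
opening: 0.0211
finger_force: 40.0
```

Run:
```python
from h import *
s=r.sense();print(s["opening"],s["finger_force"],s["ft_force"],s["torque"]);go((.5142,-.044,.168,-np.pi/2))
```

```text
0.021121107951569486 39.99948799610138 [ 2.47901784  0.06865735 -1.57980069] [ 0.09995135 -0.35700415 -0.05266119]
tcp [ 0.5139 -0.0435  0.1301] w -1.5726 tilt [-0.0001  0.0002] j7 0.5
roll -0.017 shift [-0.009  0.004 -0.632] len 0.63
```

Emit:
carry_out --motion '[0,0,0.01,-0.05,0,0,0,0,-0.08,0,0,0,0,-0.1,0,0,0,0,-0.1,0,0,0,0,-0.07,0,0,0,0,0,0,0,0,0,0,0]'

```text
clock: 19.27
position: [0.5145, -0.0434, 0.1538]
orientation: [-0.0, 0.708, 0.707, -0.0]
ft_force: [-0.5, -0.5, -1.8]
opening: 0.0214
finger_force: 40.0
```

Run:
```python
from h import *
s=r.sense();print(s["opening"],s["finger_force"],s["ft_force"],s["torque"]);go((.5142,-.044,.168,-np.pi/2))
```

```text
0.021422409985371673 39.99918580055237 [-0.5184906  -0.5099069  -1.76746568] [-0.08093697  0.09686247 -0.03267096]
tcp [ 0.5145 -0.0434  0.1538] w -1.5724 tilt [-0.0003  0.    ] j7 0.48
roll -0.016 shift [-0.01  -0.005 -0.237] len 0.24
```

Forces are low. I'll finish the lift and compare the bar heights.

Emit:
carry_out --motion '[0,0,0,-0.05,0,0,0,0,-0.07,0,0,0,0,-0.07,0,0,0,0,-0.04,0,0,0,0,0,0,0,0,0,0,0,0,0,0,0,0]'

```text
clock: 20.15
position: [0.5147, -0.0434, 0.1676]
orientation: [-0.0, 0.708, 0.707, -0.0]
ft_force: [-0.1, -0.5, -3.4]
opening: 0.0215
finger_force: 40.0
```

Run:
```python
from h import *
s=r.sense();print(s["opening"],s["finger_force"],s["ft_force"],s["torque"]);go((.5142,-.044,.168,-np.pi/2))
print("low scene",lowfit(p0=(.514,-.044,.187,0),fz=False))
# bar ends from colour: tall and low, scene and top, triangulated
H={n:hsv(n) for n in CM}
q={n:((h[:,:,0]>8)&(h[:,:,0]<25)&(h[:,:,1]>80)&(h[:,:,2]>60)).astype(np.uint8) for n,h in H.items()}
# repeat tall fit with fresh traces a few times
for i in range(3):
    M={};ig={}
    for n in CM:
        h,s_,v=cv2.split(hsv(n));ig[n]=cut(cv2.dilate(((s_<70)&(v>90)).astype(np.uint8),np.ones((3,3))))
        e=proj(n,np.array([[.5236,.3125,.187]]))[0]
        L=sorted(finder.trace(n,"other_bar_middle"),key=lambda d:np.hypot(*(np.array(d["position"])-e)));M[n]=cut(L[0]["pixels"])
    def cost(p):
        t=0
        for n in M:
            k=1-ig[n];a=M[n]*k;g=render(n,bar(*p))*k;t-=(a&g).sum()/(a|g).sum()
        return t
    p=np.array([.5236,.3125,.183+.004*i,-.02])
    for k in(1,-.5):
        R=minimize(cost,p,method="Nelder-Mead",options=dict(initial_simplex=np.vstack([p]+[p+k*d for d in np.diag([.006,.006,.006,.05])]),maxiter=150));p=R.x
    print("tall",p,R.fun/2)
e=[proj("scene",np.array([[.514,-.044,.187]]))[0]]
cv2.imwrite("pics/f.png",cv2.resize(imaging.get_image("scene")[90:300,130:410,::-1],(800,600),interpolation=2))
print(r.sense()["clock"])
```

```text
0.02150717401521183 39.99922692775726 [-0.13395866 -0.53211461 -3.38065202] [-0.10263372  0.03986027  0.04041662]
tcp [ 0.5147 -0.0434  0.1676] w -1.5725 tilt [-0.0001 -0.    ] j7 0.46
roll -0.016 shift [-0.01  -0.008 -0.007] len 0.01
low scene (array([ 0.51257719, -0.04203249,  0.18588316,  0.02072732]), np.float64(0.9386774317570166))Traceback (most recent call last):
  File "<stdin>", line 13, in <module>
IndexError: list index out of range
```

Run:
```python
from h import *
old=np.load("M.npy",allow_pickle=True).item()["other_bar_middle"]
for i in range(3):
    M={};ig={}
    for n in CM:
        h,s_,v=cv2.split(hsv(n));ig[n]=cut(cv2.dilate(((s_<70)&(v>90)).astype(np.uint8),np.ones((3,3))))
        e=proj(n,np.array([[.5236,.3125,.187]]))[0]
        L=[d for d in finder.trace(n,"other_bar_middle") if np.hypot(*(np.array(d["position"])-e))<25]
        M[n]=cut(L[0]["pixels"]) if L else old[n]; print(n,len(L),end=" ")
    def cost(p):
        t=0
        for n in M:
            k=1-ig[n];a=M[n]*k;g=render(n,bar(*p))*k;t-=(a&g).sum()/(a|g).sum()
        return t
    p=np.array([.5236,.3125,.183+.004*i,-.02])
    for k in(1,-.5):
        R=minimize(cost,p,method="Nelder-Mead",options=dict(initial_simplex=np.vstack([p]+[p+k*d for d in np.diag([.006,.006,.006,.05])]),maxiter=150));p=R.x
    print("tall",p,R.fun/2)
cv2.imwrite("pics/f.png",cv2.resize(imaging.get_image("scene")[90:300,130:410,::-1],(800,600),interpolation=2))
print(r.sense()["clock"])
```

```text
scene 0 top 0 tall [ 0.52356931  0.31278634  0.18653377 -0.01958683] -0.9028131441496106
scene 1 top 1 tall [ 0.52346463  0.31353709  0.18690248 -0.01748292] -0.9114041231482585
scene 1 top 1 tall [ 0.52334127  0.31383852  0.18721236 -0.02843644] -0.9096045167135065
21.2
```

View pics/f.png

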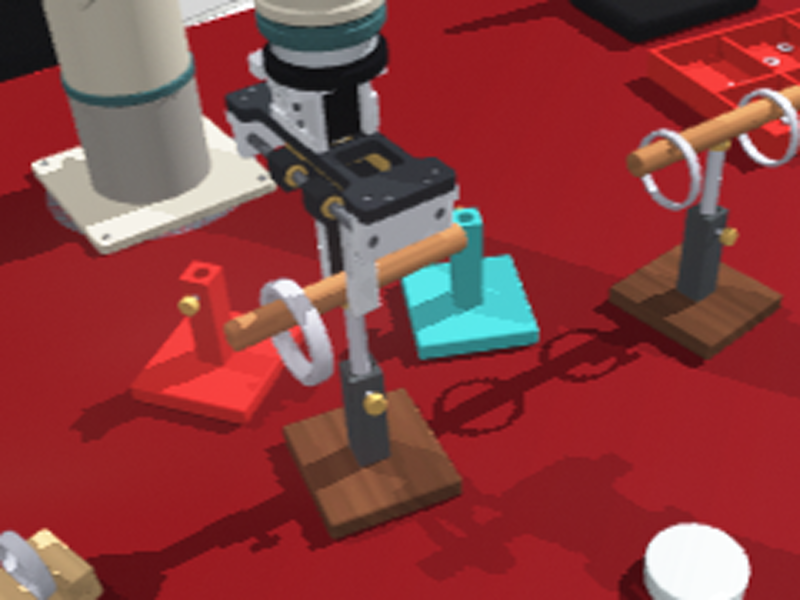

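The bar is drawn up with the ring still on it at (295,330), and the foot at (370,470) has not moved. The lower bar is at about 0.1865 and the tall one at about 0.187, so I'll nudge up 0.5 mm and hand in.

Emit:
carry_out --motion '[0,0,0,-0.01,0,0,0,0,0,0,0,0,0,0,0,0,0,0,0,0]'

```text
clock: 21.7
position: [0.5147, -0.0434, 0.1683]
orientation: [0.0, 0.708, 0.707, 0.0]
ft_force: [0.2, -0.4, -2.7]
opening: 0.0207
finger_force: 40.0
```

```bash
python3 -c "
from station import r,ticket
s=r.sense();print(s['position'],s['opening'],s['ft_force']);print(ticket.job_done())"
```

```text
[ 0.51471551 -0.04340746  0.16829549] 0.020661860714778796 [ 0.15403251 -0.36193725 -2.69629903]
the job is handed in; nothing more can be done
None
```

The job is handed in: the larger bangle hangs on the lower stand's bar on the rack side, and the gripper is holding that bar about 187 mm above the table, level with the taller one to within about 1 mm by my measurements, ready for you to tighten the screw.

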